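# Switch on the partition drive with its key

## Task

Switch on the hall's partition drive: pick up the red-headed switch key, push it fully home into the keyhole of the tilted key-switch station and let go of it there before turning. Then take the key afresh by its head and turn it a quarter turn clockwise, right to its stop at the green mark; leave it standing fully home in the lock and do not disturb the tableware.

Things in the scene. Friction and masses are not known exactly. Their poses are not given: they have to be found in the camera images.
- console: Fixed key-switch station: grey box 110 mm wide, face 100 mm long, tilted 30 deg to its operator on a dark 136x126 mm foot plate. Face: lower edge 50, upper edge 102 mm above the table; lock in its middle; green (left) and red (right) lamp domes, 7 mm tall, 36 mm up-slope of it. Origin on the table below; x level, away from the operator (up-slope side), y to the operator's left, z up.
- keyhole (a point): Centre of the keyhole's mouth in the steel cylinder (42 mm across, flush with the face), 77 mm above the table. z points out of the face along its axis (30 deg from vertical, leaning to the operator); the key goes in along -z. Slot 15.7 mm long (y), 7.7 wide (x), 2 mm chamfer, 32 deep. At joint 0, x points up the slope, y level to the operator's left; axes turn with the cylinder.
- lock (a joint): Turn of the lock cylinder (rad): 0 = off (slot level, white pointer to the left), grows clockwise as the operator sees it facing the key, hard stop at 1.571 = on (slot runs up the slope, pointer at the green mark). Friction about 0.06 N m; it stays where left.
- key: Switch key, red plastic head, brass blade, 72 mm long, 50 g, first flat on the table. Origin on its axis at the shoulder (7 mm up when lying); x to the blade's tip, y across its width, z normal to its flat. Blade 14 wide (y), 6 thick (z), 28 long, last 4 mm narrower. Behind: shoulder 20x14, 5 long, stops on the face when fully in; neck; head 34 wide (y), 14 thick (z), from x = -10 to -44 mm.
- key_head (a point): Centre of the key's head, 27 mm behind the key's origin; axes as the key's.
- pepper_mill: dark brown wooden pepper mill, 57 mm across, 174 mm tall; bystander, origin under its centre.
- salt_mill: pale wooden salt mill, 57 mm across, 162 mm tall; bystander, origin under its centre.
- service_bell: domed metal service bell on a black base, 75 mm across, 57 mm tall; bystander, origin under its centre.
- tumbler_1: leaning glass tumbler, 90x100x114 mm; bystander, origin under its centre.
- favour: white wrapped wafer packet, 88x40x14 mm; bystander, origin under its centre.
Things that resemble listed ones, but are neither listed nor needed, are in the scene too. Several things look just like the key: the one meant starts farthest from the robot's base.

How it is judged (in metres and radians):
On the way, in this order (a step that is already met when the one before it is completed fails the run):
1. the key is fully home in the keyhole, let go of by the fingers, with the lock not yet turned (under 0.3 rad) (z of key in the frame of keyhole between -0.006 and 0.004 m and distance between key and keyhole below 0.007 m and angle between the x axis of key and the z axis of keyhole, either way round below 0.12 rad and angle between the y axis of key and the y axis of keyhole, either way round below 0.25 rad and contact force between the fingers and key below 0.05 N and value of joint lock below 0.3 rad), for 0.2 s.
2. the key, still in the lock, has been turned clockwise to its stop (over 1.4 rad) (z of key in the frame of keyhole between -0.006 and 0.004 m and distance between key and keyhole below 0.007 m and angle between the x axis of key and the z axis of keyhole, either way round below 0.12 rad and angle between the y axis of key and the y axis of keyhole, either way round below 0.25 rad and value of joint lock above 1.4 rad), for 0.1 s.
At the end, for the whole second after the job is handed in: The lock is turned clockwise to over 1.4 rad (stop at 1.571), and the key stands fully home in it (shoulder within 4 mm of the cylinder's face and 7 mm of the keyhole, axis within 0.12 rad of the cylinder's, blade along the slot), at rest and not held by the fingers (all of step 2 and contact force between the fingers and key below 0.05 N and linear speed of key below 0.02 m/s); the robot touches nothing.
It fails at once if a bystander on the table is pushed more than 3 cm or knocked over (distance of any of pepper_mill, salt_mill, service_bell, tumbler_1, favour from where it was at the start of the episode above 0.03 m or angle between any of pepper_mill, salt_mill, service_bell, tumbler_1, favour's own z axis and vertical above 0.4 rad).
It also fails if it takes over 58 s, if anything falls off the work surface, if the arm or the gripper's body presses on something with over 40 N, if the wrist force passes 120 N, or if a joint passes its speed limit or range.

## Robot

A 6-joint arm with a two-finger parallel gripper is mounted at the origin on a cart in front of the work surface, level with it; the furniture and walls round the work are solid. World frame = base frame: x ahead of the robot, y to its left, z up, the work surface at z = 0. Lengths are in mm, angles in rad, forces in N, time in s.
With the tool pointing down it reaches from about 325 to 775 mm from the base axis. Payload 9.3 kg.
Tool frame: the origin (TCP) lies at the very end of the fingers, on their centre line; the grasp point (between the pads) lies 19 mm behind it; z points along the fingers, y is the line along which they close (so a half turn about z gives the same grasp; the last joint's range is limited). The gripper opens to 85 mm and grips with 20 to 120 N. Pads are 22 mm wide; open, the fingers measure 114 mm over their backs; the gripper's body (76 mm by 85 mm) begins 54 mm behind the grasp point. The pads swing forward as they close: fully open they stand 13 mm farther back than shut.
Start: joints at [-1.263, 0.259, 0.021, 1.334, 0, 1.418], TCP at [244.559, -492.633, 231.279] pointing down, gripper open.
Joint ranges: [-3.04, 3.04], [-0.91, 1.82], [-1.04, 1.36], [-1.92, 1.95], [-1.52, 1.45], [-3.14, 3.14]. Speed limits (rad/s): [2.22, 2.22, 2.79, 3.14, 3.14, 3.14].

## Interface

Orientations are given as a unit quaternion [w, x, y, z].
In Python, from bench import ctrl gives the robot as it stands.
- The arm moves only by the tool send_rows, never from a script. Its argument "targets" is one flat list of numbers, 6 for each row, row after row: the shift along the tool's x, y, z in units of 0.1 m (1.0 is 0.1 m), then the turn, a rotation vector about the tool's x, y, z in units of 120 degrees (1.0 is 120 degrees). A call has 1 to 20 rows; each row shifts and turns the commanded pose from where the row before left it, along the tool's axes as they then stand; what a row does not reach is not made up. A row lasts 1/12 s, in which the tool goes at most 41.7 mm and 7.16 degrees, less where a joint would pass 70% of its speed; a pose out of reach is approached as far as the arm can. A call with a number of a shift or a turn outside -1 to 1 is refused whole. A call with a gripper value outside its range is refused whole. "grip" is the opening, from -1 (shut) to 1 (fully open), set as the call begins (left out, the last holds). The fingers move at their own pace and stop on an object; "force" is the grip in N (left out, the last holds). Time passes only in rows, so rows that do not move let the fingers close. It gives the time, the measured TCP pose, the force, the opening and the grip force at its end, in the units of the state.
- ctrl.get_state(): the state, without advancing time (a new reading comes with each control period).
- ctrl.camera(name): name is "side" or "top"; returns the picture (420x560x3 uint8, red, green, blue); there is no depth.
- ctrl.camera_params(name): a dict with "vertical_fov" (degrees; the focal length in pixels is half the picture's height over the tangent of half this angle, whatever the lens; pixels are square), "cx", "cy" (the principal point, pixels), "extrinsics" (4x4, takes a point from camera to world coordinates). Camera axes: x right, y down, z forward; pixel columns grow to the right and rows downward; lengths in mm; the calibration is good to about 2 mm. A picture is of the moment at which its call begins. camera_params takes no time and is no camera call.
- ctrl.sign_off(): hands the job in; it is judged then, once.
The state is a dict: "time_s": time; "q": joint angles; "joint_velocities": joint speeds; "joint_efforts": joint torques, N m; "tool_pos": TCP position; "tcp_rot": TCP orientation; "ft_force": force on the tool from outside, world axes, zero at the start; "torque": the same for the moment, N m; "width": opening from 0.0 (shut) to 1.0 (fully open); "finger_force": force on a finger pad.
Only numpy, scipy, OpenCV 4.12 (cv2) and the standard library are available. Lean on these libraries where they do the work, as an engineer would, in place of code of your own. Each camera call takes 0.05 s, during which the arm holds its last target. There are 200 camera calls.

## Working session

There is one attempt and no reset: what is moved stays moved. The work goes in short steps, Python scripts to look and compute and a tool call to move; the robot and the scene stay as the last step left them, time stands still between calls to the robot, and variables do not carry over. Pictures are saved under pics/ and viewed, at most 10 in all, crops included, and the job is handed in when it is done.

Besides the shell and the picture viewer there is one more tool, called after "Request:" as name(argument=value, ...), one argument or row to a line, values as JSON. send_rows: Moves the arm, as the interface text tells. Shifts and turns lie within -1 to 1; 1 stands for 0.1 m of shift or 120 degrees of turn. Its arguments: {"type":"object","properties":{"targets":{"type":"array","items":{"type":"number","minimum":-1,"maximum":1}},"grip":{"type":"number"},"force":{"type":"number"}},"required":["targets"]}

```bash
mkdir -p pics
python3 - <<'E'
from bench import ctrl
import cv2,numpy as np
for n in("side","top"):
    im=ctrl.camera(n);cv2.imwrite(f"pics/{n}0.png",im[:,:,::-1])
    p=ctrl.camera_params(n);print(n,p)
    cv2.imwrite(f"pics/{n}0b.png",cv2.resize(im[:,:,::-1],(800,600),interpolation=cv2.INTER_CUBIC))
print(ctrl.get_state())
E
```

```text
side {'vertical_fov': 51.7684606188898, 'cx': 279.595459619496, 'cy': 210.9362853311751, 'extrinsics': array([[ 9.99605016e-01,  2.47573753e-03, -2.79943370e-02,
         6.41330042e+02],
       [ 2.62082070e-02, -4.41738678e-01,  8.96760877e-01,
        -7.20841119e+02],
       [-1.01460369e-02, -8.97140352e-01, -4.41629083e-01,
         5.01054750e+02],
       [ 0.00000000e+00,  0.00000000e+00,  0.00000000e+00,
         1.00000000e+00]])}
top {'vertical_fov': 55.3212269668043, 'cx': 282.4430664197961, 'cy': 208.831127460896, 'extrinsics': array([[-3.44605710e-02, -9.76283108e-01,  2.13737600e-01,
         4.23104587e+02],
       [-9.99399158e-01,  3.44577296e-02, -3.73994213e-03,
         1.19046887e+02],
       [-3.71367012e-03, -2.13738059e-01, -9.76883950e-01,
         9.66763144e+02],
       [ 0.00000000e+00,  0.00000000e+00,  0.00000000e+00,
         1.00000000e+00]])}
{'time_s': 0.1, 'q': array([-1.26263303e+00,  2.59108750e-01,  2.08354143e-02,  1.33369340e+00,
        3.37253847e-06,  1.41817698e+00]), 'joint_velocities': array([ 0.00128289, -0.00111931,  0.00217877, -0.00080168,  0.00106758,
       -0.00031871]), 'joint_efforts': array([ 4.92356223e-03, -5.56694484e+01,  3.45069444e+01,  1.17028141e-02,
       -2.33421051e-04,  2.63083081e-05]), 'tool_pos': array([ 244.46680862, -492.40065765,  230.74048758]), 'tcp_rot': array([-5.83567037e-04,  9.73576941e-01,  2.28358483e-01, -4.37855067e-05]), 'ft_force': array([-0.64102828,  0.38818634, -0.34382424]), 'torque': array([-0.0139088 ,  0.02812423,  0.00991901]), 'finger_force': 0.0, 'width': 0.9996093444114577}
```

View pics/top0b.png

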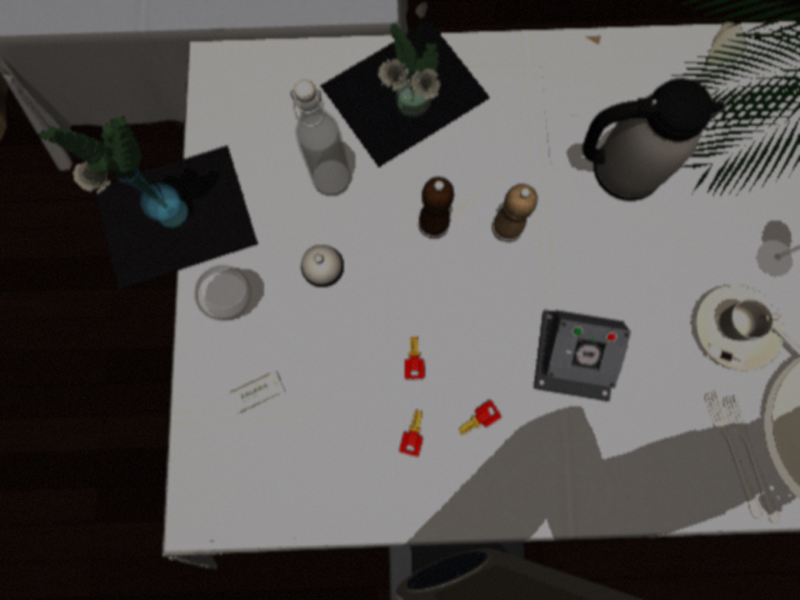

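View pics/side0b.png

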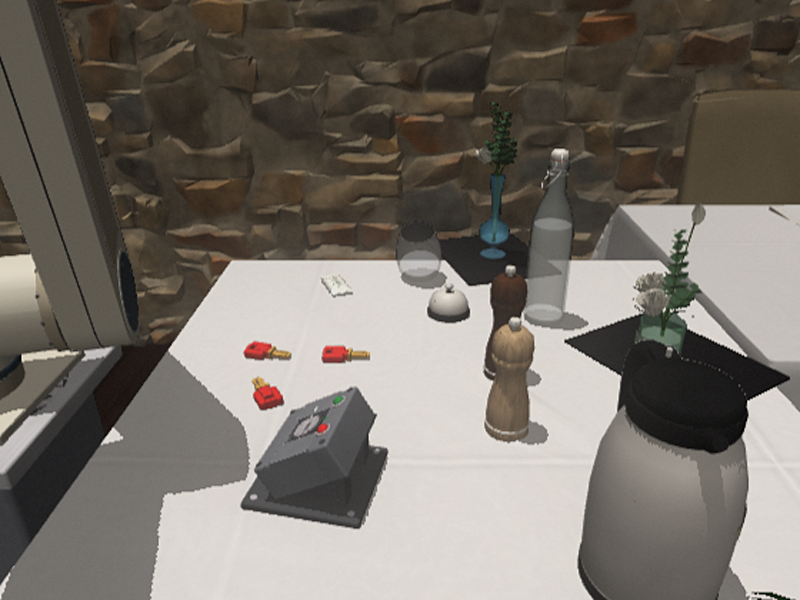

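Run:
```python
import cv2,numpy as np
def crop(n,x0,y0,w,h,s,o):
    im=cv2.imread(f"pics/{n}0.png")[y0:y0+h,x0:x0+w]
    im=cv2.resize(im,None,fx=s,fy=s,interpolation=cv2.INTER_CUBIC)
    im=np.clip(im*1.5,0,255).astype(np.uint8)
    for k in range(0,w,10): cv2.putText(im,str(x0+k),(k*s,8),0,.3,(255,0,255),1); cv2.line(im,(k*s,10),(k*s,14),(255,0,255),1)
    for k in range(10,h,10): cv2.putText(im,str(y0+k),(0,k*s+3),0,.3,(255,0,255),1);cv2.line(im,(22,k*s),(26,k*s),(255,0,255),1)
    cv2.imwrite(o,im)
crop("top",270,210,180,75,4,"pics/t1.png")
crop("side",165,235,130,100,6,"pics/s1.png")
```

```text
(no output)
```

View pics/t1.png

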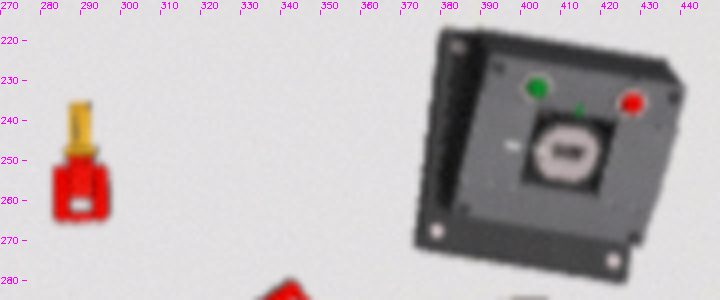

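View pics/s1.png

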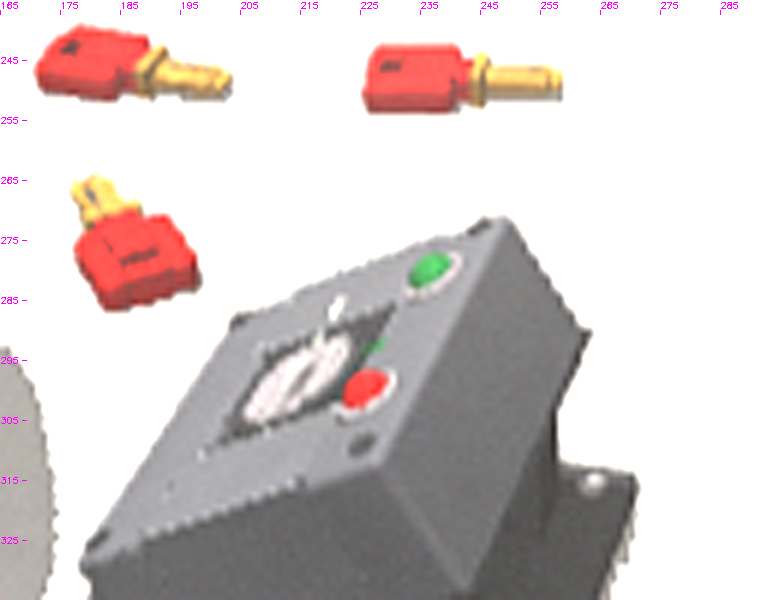

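```bash
cat > h.py <<'E'
import numpy as np
from bench import ctrl
P={n:ctrl.camera_params(n) for n in("side","top")}
def ray(n,u,v):
    p=P[n];f=210/np.tan(np.radians(p["vertical_fov"]/2));T=np.array(p["extrinsics"])
    d=T[:3,:3]@np.array([(u-p["cx"])/f,(v-p["cy"])/f,1]);return T[:3,3],d/np.linalg.norm(d)
def onz(n,u,v,z):
    o,d=ray(n,u,v);return o+d*(z-o[2])/d[2]
def tri(t,s):
    A=[];b=[];rs=[ray("top",*t),ray("side",*s)]
    for o,d in rs:
        M=np.eye(3)-np.outer(d,d);A.append(M);b.append(M@o)
    x=np.linalg.lstsq(np.vstack(A),np.hstack(b),rcond=None)[0]
    return x,[np.linalg.norm((np.eye(3)-np.outer(d,d))@(x-o)) for o,d in rs]
E
python3 - <<'E'
from h import *
np.set_printoptions(precision=1,suppress=True)
for n,t,s in[("hole",(412,248),(214.6,298)),("green",(404.3,232),(237,280)),("red",(428,235.8),(226.2,299.8)),("khole",(290.2,261.2),(230,246)),("shoulder",(290.2,247.7),(245.2,248.2)),("tip",(290.2,235.5),(258.5,248.6)),
 ("scrTL",(394.5,227),(245.2,273)),("scrTR",(438.7,234.2),(225.5,309.3)),("scrBL",(385.5,262),(205,288.7))]:
    print(n,*tri(t,s))
print("key z7 top: tip",onz("top",290.1,235.5,9),"headend",onz("top",290.4,265.2,10),"headmid",onz("top",290.5,258,14),"sh",onz("top",290.2,247.7,9))
print("headL/R",onz("top",283.5,258,14),onz("top",297.5,258,14))
print("hole@77",onz("top",412,248,77),onz("side",214.6,298,77))
E
```

```text
hole [ 519.1 -169.5   75.4] [np.float64(0.4099306134520596), np.float64(0.4099306134521323)]
green [ 553.1 -149.6   96. ] [np.float64(0.8905261645609779), np.float64(0.8905261645612372)]
red [ 542.8 -200.5   96.1] [np.float64(0.8111254612825924), np.float64(0.8111254612826511)]
khole [504.7 101.4   9.2] [np.float64(0.18903917938409137), np.float64(0.18903917938337347)]
shoulder [537.9 100.1   4.4] [np.float64(0.6538454947755601), np.float64(0.6538454947749981)]
tip [567.5  99.    4.3] [np.float64(0.6257672771218313), np.float64(0.6257672771229098)]
scrTL [ 564.6 -129.3   95.7] [np.float64(0.5352789894253444), np.float64(0.5352789894250052)]
scrTR [ 545.2 -223.9   97.2] [np.float64(0.6700787216718885), np.float64(0.6700787216719997)]
scrBL [ 491.8 -113.8   52.1] [np.float64(0.26060542402157416), np.float64(0.2606054240210547)]
key z7 top: tip [566.2  99.2   9. ] headend [495.  101.2  10. ] headmid [511.7 100.4  14. ] sh [536.7 100.1   9. ]
headL/R [512.2 117.   14. ] [511.1  83.8  14. ]
hole@77 [ 518.5 -169.1   77. ] [ 520.  -171.5   77. ]
```

```bash
cat >> h.py <<'E'
from scipy.spatial.transform import Rotation as R
def pose():
    s=ctrl.get_state();w,x,y,z=s["tcp_rot"];return np.array(s["tool_pos"]),R.from_quat([x,y,z,w])
def frame(z,y):
    z=np.array(z,float);z/=np.linalg.norm(z);y=np.array(y,float);y-=z*(y@z);y/=np.linalg.norm(y)
    return R.from_matrix(np.column_stack([np.cross(y,z),y,z]))
def tilt(yaw,elev,s):
    "tool z in vertical plane of heading yaw at elevation elev(deg); tool y = s*level-left"
    c,e=np.cos(yaw),np.radians(elev);h=np.array([c,np.sin(yaw),0])
    return frame(h*np.cos(e)+[0,0,np.sin(e)],s*np.array([-np.sin(yaw),c,0]))
def turn(p0,R0,R1,n): # rotvec row units
    v=(R0.inv()*R1).as_rotvec(degrees=True);return v/120/n
def shift(R0,d,n): return R0.inv().apply(d)/100/n
np.set_printoptions(precision=4,suppress=True)
E
python3 - <<'E'
from h import *
p,r=pose()
down=tilt(-.033,-90.001,1)
print(r.as_matrix(),down.as_matrix())
print("yaw",turn(p,r,down,24)*24)
d=np.array([495,100.5,130])-p
print("d",d,shift(down,d,26))
T=tilt(-.033,-60,1)
print("tilt",turn(p,down,T,1))
E
```

```text
[[ 0.8957  0.4446 -0.0004]
 [ 0.4446 -0.8957  0.0011]
 [ 0.0002 -0.0012 -1.    ]] [[-0.9995  0.033  -0.    ]
 [ 0.033   0.9995  0.    ]
 [ 0.      0.     -1.    ]]
yaw [-0.0001 -0.0008 -1.2642]
d [ 250.5332  592.9007 -100.7405] [-0.0888  0.2311  0.0387]
tilt [ 0.   -0.25 -0.  ]
```

Request:
send_rows(
  targets=[0, 0, 0, 0, 0, -0.0575, 0, 0, 0, 0, 0, -0.0575, 0, 0, 0, 0, 0, -0.0575, 0, 0, 0, 0, 0, -0.0575, 0, 0, 0, 0, 0, -0.0575, 0, 0, 0, 0, 0, -0.0575, 0, 0, 0, 0, 0, -0.0575, 0, 0, 0, 0, 0, -0.0575, 0, 0, 0, 0, 0, -0.0575, 0, 0, 0, 0, 0, -0.0575, 0, 0, 0, 0, 0, -0.0575, 0, 0, 0, 0, 0, -0.0575, 0, 0, 0, 0, 0, -0.0575, 0, 0, 0, 0, 0, -0.0575, 0, 0, 0, 0, 0, -0.0575, 0, 0, 0, 0, 0, -0.0575, 0, 0, 0, 0, 0, -0.0575, 0, 0, 0, 0, 0, -0.0575, 0, 0, 0, 0, 0, -0.0575, 0, 0, 0, 0, 0, -0.0575],
)

```text
time_s: 1.77
tool_pos: [244.5, -492.5, 230.9]
tcp_rot: [-0.0, 0.133, 0.991, 0.0]
ft_force: [1.0, 0.3, 0.1]
width: 0.998
finger_force: 0.0
```

Request:
send_rows(
  targets=[0, 0, 0, 0, 0, -0.057, 0, 0, 0, 0, 0, -0.057, -0.139, 0.364, 0, 0, 0, 0, -0.139, 0.364, 0, 0, 0, 0, -0.139, 0.364, 0, 0, 0, 0, -0.139, 0.364, 0, 0, 0, 0, -0.139, 0.364, 0, 0, 0, 0, -0.139, 0.364, 0, 0, 0, 0, -0.139, 0.364, 0, 0, 0, 0, -0.139, 0.364, 0, 0, 0, 0, -0.139, 0.364, 0, 0, 0, 0, -0.139, 0.364, 0, 0, 0, 0, -0.139, 0.364, 0, 0, 0, 0, -0.139, 0.364, 0, 0, 0, 0, -0.139, 0.364, 0, 0, 0, 0, -0.139, 0.364, 0, 0, 0, 0, -0.139, 0.364, 0, 0, 0, 0, -0.139, 0.364, 0, 0, 0, 0, 0, 0, 0, 0, 0, 0],
)

```text
time_s: 3.35
tool_pos: [487.7, 87.1, 230.6]
tcp_rot: [-0.0, 0.014, 1.0, 0.001]
ft_force: [-1.7, -0.2, -0.4]
width: 0.999
finger_force: 0.0
```

Run:
```python
from h import *
p,r=pose();s=ctrl.get_state()
print(s["time_s"],p,s["q"],s["ft_force"])
T=tilt(-.033,-60,1)
print("tilt",turn(p,r,T,1))
z=T.as_matrix()[:,2]
# line of tool: finger axis passes at key-height 7 through x=508 head
g=np.array([510,100.5,7]); tcp=g+z*((4-7)/z[2]); print("tcp goal",tcp)
pre=tcp-z*60
print("pre",pre,"down shift in now-frame",shift(r,pre-p,1))
```

```text
3.35 [487.7182  87.1354 230.5929] [ 0.0063  0.1657 -0.1023  1.3031  0.0016  0.0349] [-1.6817 -0.1692 -0.4396]
tilt [ 0.0013 -0.2501  0.0019]
tcp goal [511.7311 100.4429   4.    ]
pre [481.7474 101.4327  55.9615] down shift in now-frame [0.0633 0.1385 1.7465]
```

Request:
send_rows(
  targets=[0.012, 0.028, 0.3, 0, 0, 0, 0.012, 0.028, 0.3, 0, 0, 0, 0.012, 0.028, 0.3, 0, 0, 0, 0.012, 0.028, 0.3, 0, 0, 0, 0.012, 0.028, 0.3, 0, 0, 0, 0, 0, 0.24, 0, -0.0417, 0, 0, 0, 0, 0, -0.0417, 0, 0, 0, 0, 0, -0.0417, 0, 0, 0, 0, 0, -0.0417, 0, 0, 0, 0, 0, -0.0417, 0, 0, 0, 0, 0, -0.0417, 0, 0, 0, 0, 0, 0, 0, 0, 0, 0, 0, 0, 0],
)

```text
time_s: 4.43
tool_pos: [479.3, 96.1, 56.6]
tcp_rot: [0.257, 0.016, 0.966, -0.004]
ft_force: [-0.4, 0.0, -0.1]
width: 1.0
finger_force: 0.0
```

Run:
```python
from h import *
import cv2
p,r=pose();s=ctrl.get_state()
print(s["time_s"],p,s["q"],s["ft_force"])
T=tilt(-.033,-60,1)
print("tilt",turn(p,r,T,1))
tcp=np.array([511.7,100.4,4]);print(shift(r,tcp-p,1))
im=ctrl.camera("side")[150:270,170:330,::-1];cv2.imwrite("pics/s2.png",cv2.resize(im,None,fx=5,fy=5,interpolation=cv2.INTER_CUBIC))
```

```text
4.4333 [479.3036  96.0983  56.6284] [ 0.052   0.0605 -0.9033  0.0884 -0.0426  0.0739] [-0.3643  0.0088 -0.1423]
tilt [-0.0002 -0.0017 -0.0001]
[-0.0182  0.0539  0.6169]
```

View pics/s2.png

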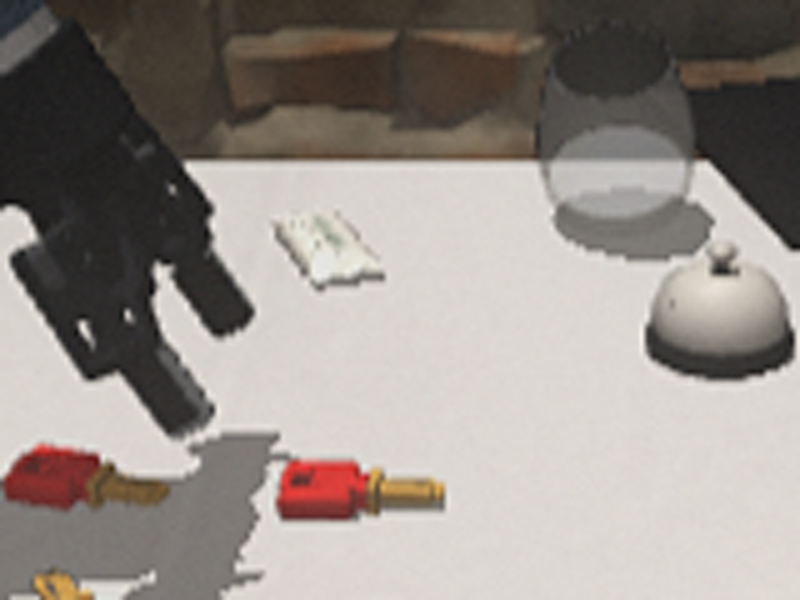

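Request:
send_rows(
  grip=0.18,
  force=60,
  targets=[-0.003, 0.009, 0.08, 0, 0, 0, -0.003, 0.009, 0.08, 0, 0, 0, -0.003, 0.009, 0.08, 0, 0, 0, -0.003, 0.009, 0.08, 0, 0, 0, -0.003, 0.009, 0.08, 0, 0, 0, -0.003, 0.009, 0.08, 0, 0, 0, 0, 0, 0.04, 0, 0, 0, 0, 0, 0.04, 0, 0, 0, 0, 0, 0, 0, 0, 0],
)

```text
time_s: 5.23
tool_pos: [510.6, 100.6, 8.8]
tcp_rot: [0.258, 0.016, 0.966, -0.004]
ft_force: [0.2, -0.0, 0.0]
width: 0.591
finger_force: 0.0
```

Run:
```python
from h import *
import cv2
p,r=pose();s=ctrl.get_state()
print(s["time_s"],p,s["width"],s["ft_force"])
a=cv2.resize(ctrl.camera("side")[190:270,200:270,::-1],None,fx=6,fy=6,interpolation=cv2.INTER_CUBIC)
b=cv2.resize(ctrl.camera("top")[215:295,260:320,::-1],None,fx=6,fy=6,interpolation=cv2.INTER_CUBIC)
cv2.imwrite("pics/s3.png",np.hstack([a,b]))
```

```text
5.2333 [510.552  100.5594   8.8234] 0.5905157469048051 [ 0.1928 -0.0276  0.0346]
```

View pics/s3.png

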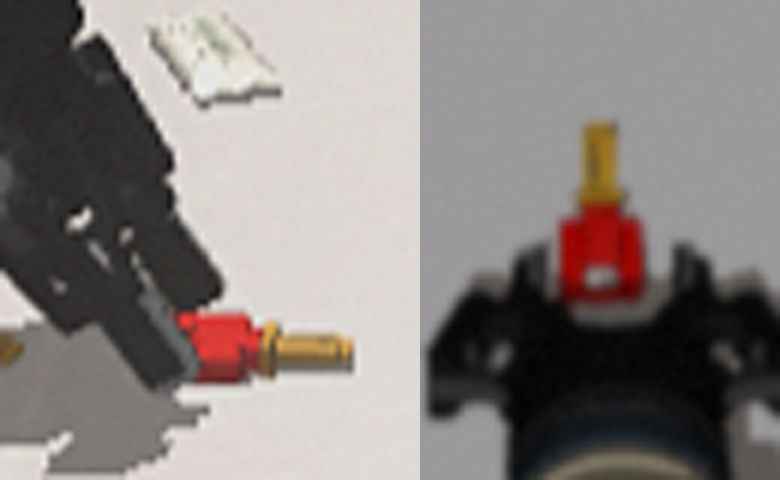

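Request:
send_rows(
  targets=[-0.015, 0.015, 0.035, 0, 0, 0, -0.015, 0.015, 0.035, 0, 0, 0, 0, 0, 0, 0, 0, 0],
)

```text
time_s: 5.58
tool_pos: [517.5, 103.6, 5.3]
tcp_rot: [0.259, 0.016, 0.966, -0.004]
ft_force: [-0.1, 1.1, -0.1]
width: 0.591
finger_force: 0.0
```

Request:
send_rows(
  grip=-1,
  force=80,
  targets=[0, 0, 0, 0, 0, 0, 0, 0, 0, 0, 0, 0, 0, 0, 0, 0, 0, 0, 0, 0, 0, 0, 0, 0, 0, 0, 0, 0, 0, 0],
)

```text
time_s: 6.0
tool_pos: [516.6, 103.5, 5.6]
tcp_rot: [0.259, 0.016, 0.966, -0.004]
ft_force: [-4.5, -0.2, 7.1]
width: 0.369
finger_force: 78.7
```

Request:
send_rows(
  targets=[-0.05, 0, -0.0866, 0, 0, 0, -0.1, 0, -0.173, 0, 0, 0, -0.125, 0, -0.2165, 0, 0, 0, -0.125, 0, -0.2165, 0, 0, 0, -0.125, 0, -0.2165, 0, 0, 0, -0.1, 0, -0.173, 0, 0, 0, 0, 0, 0, 0, 0, 0, 0, 0, 0, 0, 0, 0],
)

```text
time_s: 6.67
tool_pos: [517.1, 103.5, 131.4]
tcp_rot: [0.26, 0.016, 0.965, -0.004]
ft_force: [0.2, -0.9, -0.5]
width: 0.369
finger_force: 79.5
```

Run:
```python
from h import *
import cv2
p,r=pose();s=ctrl.get_state()
print(s["time_s"],p,r.as_matrix(),s["width"],s["finger_force"],s["ft_force"])
def c(n,x0,y0,w,h,k=6):
    im=ctrl.camera(n)[y0:y0+h,x0:x0+w,::-1];im=cv2.resize(im,None,fx=k,fy=k,interpolation=cv2.INTER_CUBIC)
    return np.clip(im*1.3,0,255).astype(np.uint8)
cv2.imwrite("pics/s4.png",np.hstack([c("side",210,130,70,95),c("top",260,190,60,95)]))
```

```text
6.6667 [517.0951 103.463  131.3863] [[-0.864   0.0334  0.5024]
 [ 0.029   0.9994 -0.0165]
 [-0.5027  0.0003 -0.8645]] 0.3690252345282727 79.46816325187683 [ 0.2488 -0.9448 -0.4795]
```

View pics/s4.png

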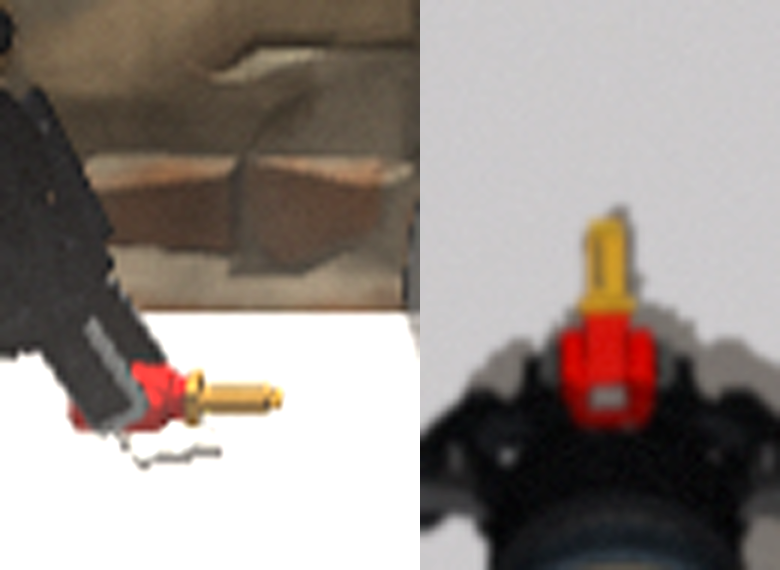

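Run:
```python
from h import *
p,r=pose()
t,e=tri((290.8,226.2),(257,196.4));s,e2=tri((291.5,240.8),(242.8,196.3))
print(t,e,s,e2, np.degrees(np.arctan2((t-s)[1:],(t-s)[0])))
for zz in (132,133): print(onz("top",290.8,226.2,zz+3),onz("top",291.5,240.5,zz+6),onz("top",291.3,261.3,zz+3), onz("top",(563-420)/6+260,370/6+190,zz+7),onz("top",(655-420)/6+260,370/6+190,zz+7))
print(p, r.apply([0,0,1]))
```

```text
[568.4182  99.5566 130.5115] [np.float64(0.5740069289478744), np.float64(0.5740069289478741)] [538.0311  99.4431 130.6004] [np.float64(1.3243154412065554), np.float64(1.324315441206574)] [ 0.2139 -0.1677]
[567.0663  99.5719 135.    ] [536.3386  99.3608 138.    ] [493.5597 101.4011 135.    ] [513.5532 116.1292 139.    ] [512.4486  84.4666 139.    ]
[566.8932  99.5954 136.    ] [536.2019  99.3845 139.    ] [493.475  101.4223 136.    ] [513.444  116.1328 140.    ] [512.3407  84.5083 140.    ]
[515.9654 103.3493 129.1473] [ 0.4989 -0.0168 -0.8665]
```

```bash
cat >> h.py <<'E'
YAW=-.204
RI=tilt(YAW,-120,1)
n=np.array([-.5*np.cos(YAW),-.5*np.sin(YAW),.866])
K=np.array([-20.6,0,10.3]) # key origin in tool frame
E
python3 - <<'E'
from h import *
p,r=pose();print(p,ctrl.get_state()["q"])
H=np.array([519,-166.5,77])
tcp=H+n*53-RI.apply(K);print("pre tcp",tcp)
hi=tcp+[0,0,60]
print("turn",turn(p,r,RI,1),"shift",shift(r,hi-p,1),hi-p)
E
```

```text
[515.9654 103.3493 129.1473] [ 0.0664  0.0076 -0.709   0.3337 -0.0499  0.0865]
pre tcp [ 480.6225 -158.5606  142.1181]
turn [-0.0001  0.4983  0.0853] shift [-0.1339 -2.6295 -0.7646] [ -35.3429 -261.9098   72.9708]
```

Request:
send_rows(
  targets=[-0.017, -0.2, -0.2, 0, 0, 0, -0.017, -0.348, -0.2, 0, 0, 0, -0.017, -0.348, -0.2, 0, 0, 0, -0.017, -0.348, -0.165, 0, 0, 0, -0.017, -0.348, 0, 0, 0, 0, -0.017, -0.348, 0, 0, 0, 0, -0.017, -0.348, 0, 0, 0, 0, -0.015, -0.341, 0, 0, 0, 0, 0, 0, 0, 0, 0.0498, 0.0085, 0, 0, 0, 0, 0.0498, 0.0085, 0, 0, 0, 0, 0.0498, 0.0085, 0, 0, 0, 0, 0.0498, 0.0085, 0, 0, 0, 0, 0.0498, 0.0085, 0, 0, 0, 0, 0.0498, 0.0085, 0, 0, 0, 0, 0.0498, 0.0085, 0, 0, 0, 0, 0.0498, 0.0085, 0, 0, 0, 0, 0.0498, 0.0085, 0, 0, 0, 0, 0.0498, 0.0085, 0, 0, 0, 0, 0, 0, 0, 0, 0, 0, 0, 0],
)

```text
time_s: 8.43
tool_pos: [481.9, -158.5, 199.3]
tcp_rot: [-0.259, 0.098, 0.961, 0.027]
ft_force: [0.2, -0.1, -1.6]
width: 0.37
finger_force: 79.7
```

Run:
```python
from h import *
p,r=pose();s=ctrl.get_state();print(s["time_s"],p,s["q"],s["finger_force"])
H=np.array([519,-166.5,77])
tcp=H+n*53-RI.apply(K)
print("turn",turn(p,r,RI,1),"shift",shift(r,tcp-p,1),tcp-p)
```

```text
8.4333 [ 481.8982 -158.5389  199.3241] [-0.4207  0.5567  0.2778  1.8082 -0.1072 -0.19  ] 79.67360973358154
turn [ 0.0005 -0.0013  0.0009] shift [-0.2766 -0.0039  0.5009] [ -1.2757  -0.0216 -57.2061]
```

Reached with margin. Go down to the pre-insert pose and look.

Request:
send_rows(
  targets=[-0.069, -0.001, 0.125, 0, 0, 0, -0.069, -0.001, 0.125, 0, 0, 0, -0.069, -0.001, 0.125, 0, 0, 0, -0.069, -0.001, 0.125, 0, 0, 0, 0, 0, 0, 0, 0, 0, 0, 0, 0, 0, 0, 0],
)

```text
time_s: 8.93
tool_pos: [479.5, -158.5, 146.8]
tcp_rot: [-0.256, 0.098, 0.961, 0.026]
ft_force: [-0.7, -0.4, 0.2]
width: 0.372
finger_force: 79.7
```

Run:
```python
from h import *
import cv2
p,r=pose();s=ctrl.get_state();print(s["time_s"],p,s["q"],s["finger_force"])
np.save("pre.npy",p)
def c(n,x0,y0,w,h,k=6):
    im=ctrl.camera(n)[y0:y0+h,x0:x0+w,::-1];cv2.imwrite(f"pics/{n}5.png",im);im=cv2.resize(im,None,fx=k,fy=k,interpolation=cv2.INTER_CUBIC)
    return np.clip(im*1.6,0,255).astype(np.uint8)
cv2.imwrite("pics/s5.png",np.hstack([c("side",185,230,70,95),c("top",380,190,60,95)]))
```

```text
8.9333 [ 479.5259 -158.4861  146.8168] [-0.4222  0.5727  0.174   1.6815 -0.1076 -0.1907] 79.66957211494446
```

View pics/s5.png

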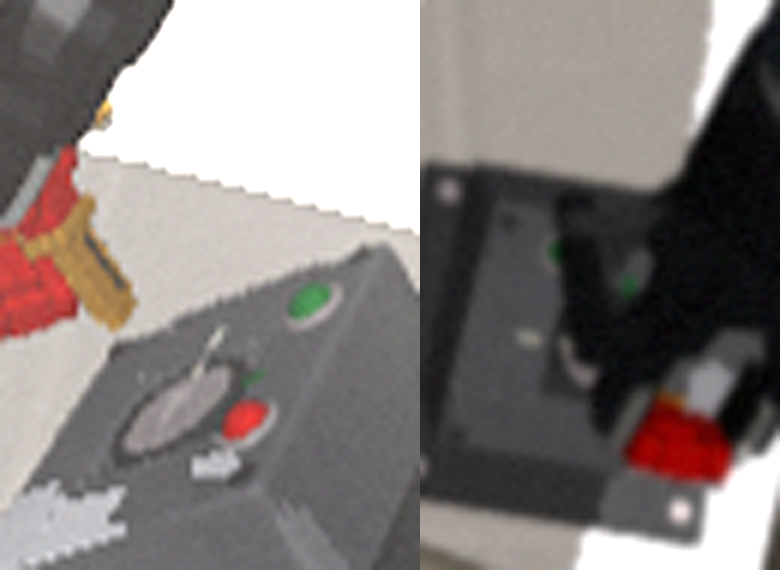

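```bash
cat >> h.py <<'E'
def proj(c,X):
    p=P[c];f=210/np.tan(np.radians(p["vertical_fov"]/2));T=np.array(p["extrinsics"])
    v=T[:3,:3].T@(np.array(X)-T[:3,3]);return np.array([p["cx"]+f*v[0]/v[2],p["cy"]+f*v[1]/v[2]])
E
python3 - <<'E'
from h import *
import cv2
p,r=pose();k=np.array([-.866,0,.5]);M=r.as_matrix()
kx=r.apply(k);ky=M[:,1];o=p+r.apply(K);kz=np.cross(kx,ky)
print(p,"kx",kx,"-n",-n,"o",o)
def pt(a,b,c):return o+kx*a+ky*b+kz*c
b=cv2.resize(cv2.imread("pics/side5.png"),None,fx=8,fy=8,interpolation=cv2.INTER_CUBIC)
b=np.clip(b*1.5,0,255).astype(np.uint8)
t=cv2.resize(cv2.imread("pics/top5.png"),None,fx=8,fy=8,interpolation=cv2.INTER_CUBIC)
t=np.clip(t*2.,0,255).astype(np.uint8)
def box(im,c,x0,y0,a0,a1,w,h,col):
    P8=np.array([[(proj(c,pt(a,sb*w/2,sc*h/2))-[x0,y0]+.5)*8 for sb,sc in((-1,-1),(-1,1),(1,1),(1,-1))] for a in(a0,a1)]).astype(int)
    for q in P8: cv2.polylines(im,[q.reshape(-1,1,2)],True,col,1)
    for i in range(4): cv2.line(im,tuple(map(int,P8[0,i])),tuple(map(int,P8[1,i])),col,1)
for im,c,x0,y0 in((b,"side",185,230),(t,"top",380,190)):
    box(im,c,x0,y0,0,28,14,6,(255,0,0));box(im,c,x0,y0,-5,0,20,14,(0,255,0));box(im,c,x0,y0,-44,-10,34,14,(255,255,0))
cv2.imwrite("pics/s6.png",np.hstack([b[:600,:400],t[:600,80:]])[:,:800])
E
```

```text
[ 480.1803 -158.7253  147.4262] kx [ 0.4938 -0.1021 -0.8635] -n [ 0.4896 -0.1013 -0.866 ] o [ 492.7    -161.3125  128.2687]
```

View pics/s6.png

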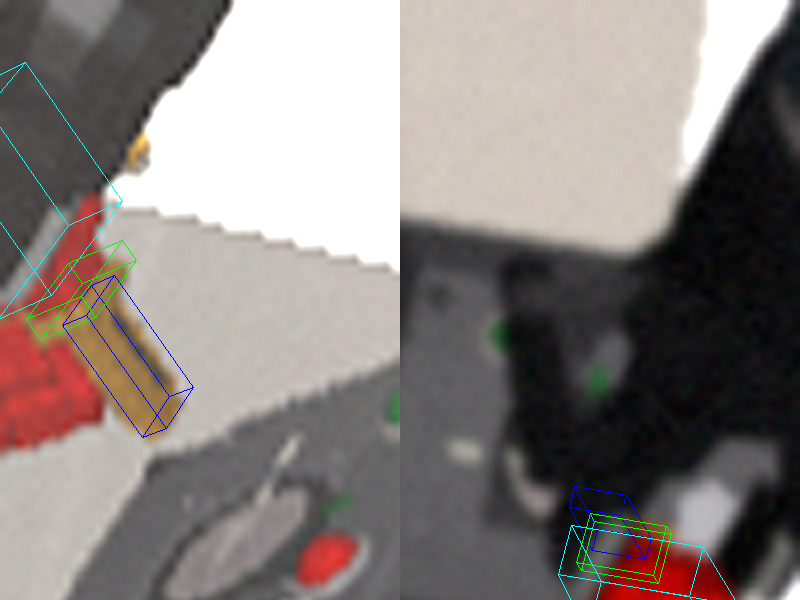

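Run:
```python
from h import *
import cv2
p,r=pose();k=np.array([-.866,0,.5]);M=r.as_matrix()
kx=r.apply(k);ky=M[:,1];o=p+r.apply(K);kz=np.cross(kx,ky)
def pt(a,b,c):return o+kx*a+ky*b+kz*c
for c in("top",):
    for b_ in(-17,17):
        for c_ in(-7,7): print(c,"rear corner",b_,c_,proj(c,pt(-44,b_,c_)))
print("tip side",proj("side",pt(28,0,0)),"sh",[proj("side",pt(-2.5,b,0)) for b in(-10,10)])
im=ctrl.camera("top")[240:280,400:445].astype(int)
m=(im[...,0]>1.8*im[...,1]+20)&(im[...,0]>60)
ys,xs=np.nonzero(m)
(cx,cy),(w,h),a=cv2.minAreaRect(np.column_stack([xs,ys]).astype(np.float32));print("red rect",cx+400,cy+240,w,h,a)
print(cv2.boxPoints(((cx+400,cy+240),(w,h),a)))
for i in range(40):print(i+240,''.join('#' if v else '.' for v in m[i]))
im=cv2.imread("pics/side5.png")[:,:,::-1].astype(int)
m=(im[...,0]>1.5*im[...,2])&(im[...,1]>.55*im[...,0])
for i in range(28,58):print(i+230,''.join('#' if v else '.' for v in m[i,:30]))
```

```text
top rear corner -17 -7 [430.0414 271.4511]
top rear corner -17 7 [431.8723 265.1292]
top rear corner 17 -7 [412.9241 268.5458]
top rear corner 17 7 [414.6577 262.2187]
tip side [205.4962 281.0561] sh [array([192.1076, 269.3102]), array([197.2627, 262.2988])]
red rect 423.4000015258789 264.2000026702881 15.205260276794434 11.627553939819336 26.56505012512207
[[414.  266. ]
 [419.2 255.6]
 [432.8 262.4]
 [427.6 272.8]]
240 .............................................
241 .............................................
242 .............................................
243 .............................................
244 .............................................
245 .............................................
246 .............................................
247 .............................................
248 .............................................
249 .............................................
250 .............................................
251 .............................................
252 .............................................
253 .........................
[... 1670 characters left out ...]

268 .##......#######..............
269 #.##..########.#..............
270 ...###########..#.............
271 ....###########.##............
272 ....############.#............
273 .....#...#######..#...........
274 .........########.##..........
275 ..........########.#..........
276 ...........########.#.........
277 ...........########..#........
278 ............##########........
279 .............#########........
280 ..............#########.......
281 ...............#######........
282 ...............#######........
283 .........#......#####.........
284 ..................##..........
285 ..............................
286 #.............................
287 ..............................
```

```bash
cat > go.py <<'E'
import sys
from h import *
H=np.array([518.8,-167.7,76.8])
p,r=pose();s=ctrl.get_state()
o=p+r.apply(K);e=o-H;M=np.column_stack([np.cross([-np.sin(YAW),np.cos(YAW),0],n),[-np.sin(YAW),np.cos(YAW),0],n])
print("t",s["time_s"],"key origin in keyhole frame x,y,z",M.T@e,"F lock frame",M.T@np.array(s["ft_force"]),"w",s["width"],s["finger_force"])
d=M@np.array([0,0,float(sys.argv[1])])-e
print("shift total",shift(r,d,1),"turn",turn(p,r,RI,1),"-n in tool/10mm",shift(r,-n*10,1),"up-slope",shift(r,M[:,0]*10,1))
E
python3 go.py 32
```

```text
t 9.0833 key origin in keyhole frame x,y,z [ 2.562   0.9614 57.8207] F lock frame [ 0.6404 -0.5167 -0.0839] w 0.3662431925370751 79.66935396194458
shift total [-0.2101 -0.0096  0.1523] turn [-0.0002  0.0023  0.0002] -n in tool/10mm [-0.0864 -0.      0.0504] up-slope [-0.0504 -0.0001 -0.0864]
```

Request:
send_rows(
  targets=[-0.042, -0.002, 0.0305, 0, 0.0012, 0, -0.042, -0.002, 0.0305, 0, 0.0011, 0, -0.042, -0.002, 0.0305, 0, 0, 0, -0.042, -0.002, 0.0305, 0, 0, 0, -0.042, -0.002, 0.0305, 0, 0, 0, 0, 0, 0, 0, 0, 0, 0, 0, 0, 0, 0, 0, 0, 0, 0, 0, 0, 0],
)

```text
time_s: 9.75
tool_pos: [490.3, -161.7, 122.2]
tcp_rot: [-0.259, 0.098, 0.961, 0.027]
ft_force: [1.1, -0.8, -0.4]
width: 0.368
finger_force: 79.6
```

```bash
python3 go.py 24
python3 - <<'E'
from h import *
import cv2
def c(n,x0,y0,w,h,k=6):
    im=ctrl.camera(n)[y0:y0+h,x0:x0+w,::-1];im=cv2.resize(im,None,fx=k,fy=k,interpolation=cv2.INTER_CUBIC)
    return np.clip(im*1.8,0,255).astype(np.uint8)
cv2.imwrite("pics/s7.png",np.hstack([c("side",190,250,65,70,8)]))
E
```

```text
t 9.75 key origin in keyhole frame x,y,z [-1.1749  0.0834 30.846 ] F lock frame [ 0.8621 -0.5641 -0.9871] w 0.36765435291189463 79.64708805084229
shift total [-0.0652 -0.0009  0.0239] turn [-0.     -0.0014  0.0003] -n in tool/10mm [-0.0868 -0.      0.0497] up-slope [-0.0497 -0.     -0.0868]
```

View pics/s7.png

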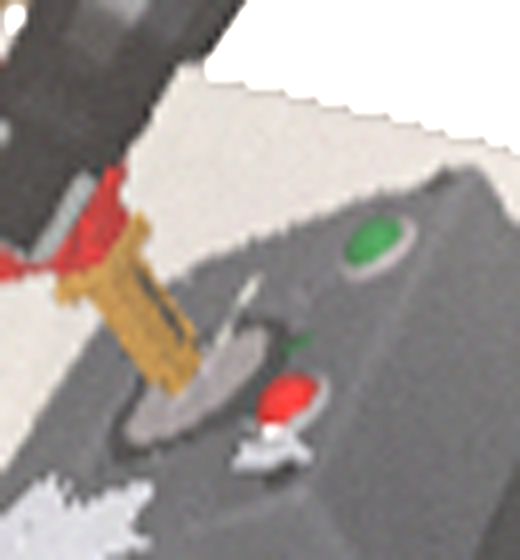

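Request:
send_rows(
  targets=[-0.022, 0, 0.008, 0, 0, 0, -0.022, 0, 0.008, 0, 0, 0, -0.022, 0, 0.008, 0, 0, 0, 0, 0, 0, 0, 0, 0, 0, 0, 0, 0, 0, 0],
)

```text
time_s: 10.22
tool_pos: [494.7, -162.6, 116.6]
tcp_rot: [-0.259, 0.098, 0.961, 0.027]
ft_force: [-1.0, 0.4, -0.9]
width: 0.37
finger_force: 79.6
```

```bash
python3 go.py 16
```

```text
t 10.2167 key origin in keyhole frame x,y,z [-0.1123  0.1447 23.7323] F lock frame [-1.3427  0.2051 -0.2205] w 0.36978430168369397 79.61367130279541
shift total [-0.0677 -0.0015  0.0375] turn [ 0.0001 -0.0015  0.0003] -n in tool/10mm [-0.0868 -0.0001  0.0497] up-slope [-0.0497 -0.     -0.0868]
```

Request:
send_rows(
  targets=[-0.017, 0, 0.0095, 0, 0, 0, -0.017, 0, 0.0095, 0, 0, 0, -0.017, 0, 0.0095, 0, 0, 0, -0.017, 0, 0.0095, 0, 0, 0, 0, 0, 0, 0, 0, 0],
)

```text
time_s: 10.63
tool_pos: [498.7, -163.3, 109.7]
tcp_rot: [-0.259, 0.098, 0.961, 0.027]
ft_force: [0.1, 3.0, -1.0]
width: 0.372
finger_force: 79.6
```

```bash
python3 go.py 8
```

```text
t 10.6333 key origin in keyhole frame x,y,z [-0.095   0.198  15.7606] F lock frame [-0.9442  2.9786 -0.5826] w 0.37180157519516616 79.57811951637268
shift total [-0.0678 -0.002   0.0378] turn [ 0.0001 -0.0016  0.0003] -n in tool/10mm [-0.0868 -0.0001  0.0497] up-slope [-0.0497 -0.     -0.0868]
```

Request:
send_rows(
  targets=[-0.017, 0.002, 0.0097, 0, 0, 0, -0.017, 0.002, 0.0097, 0, 0, 0, -0.017, 0.001, 0.0097, 0, 0, 0, -0.017, 0, 0.0097, 0, 0, 0, 0, 0, 0, 0, 0, 0],
)

```text
time_s: 11.05
tool_pos: [502.7, -163.9, 102.9]
tcp_rot: [-0.259, 0.098, 0.961, 0.027]
ft_force: [-1.0, 0.1, -3.2]
width: 0.369
finger_force: 79.5
```

```bash
python3 go.py 2
```

```text
t 11.05 key origin in keyhole frame x,y,z [-0.0293  0.5031  7.8672] F lock frame [-2.511  -0.1516 -2.2975] w 0.36881998891643886 79.4969093799591
shift total [-0.051  -0.0051  0.0289] turn [-0.     -0.0015  0.0002] -n in tool/10mm [-0.0868 -0.      0.0497] up-slope [-0.0497 -0.     -0.0868]
```

Request:
send_rows(
  targets=[-0.017, 0, 0.0097, 0, 0, 0, -0.017, 0, 0.0097, 0, 0, 0, -0.014, 0, 0.008, 0, 0, 0, 0, 0, 0, 0, 0, 0],
)

```text
time_s: 11.38
tool_pos: [505.3, -164.3, 98.2]
tcp_rot: [-0.259, 0.098, 0.961, 0.027]
ft_force: [-2.4, -0.0, -2.1]
width: 0.368
finger_force: 79.5
```

```bash
python3 go.py 0
```

```text
t 11.3833 key origin in keyhole frame x,y,z [-0.055   0.5823  2.4804] F lock frame [-3.1034 -0.5359 -0.6589] w 0.36848209908666524 79.46460127830505
shift total [-0.0218 -0.0058  0.0119] turn [ 0.     -0.0016  0.0003] -n in tool/10mm [-0.0868 -0.      0.0497] up-slope [-0.0497 -0.     -0.0868]
```

Request:
send_rows(
  targets=[-0.012, 0, 0.0078, 0, 0, 0, -0.012, 0, 0.0078, 0, 0, 0, 0, 0, 0, 0, 0, 0],
)

```text
time_s: 11.63
tool_pos: [506.3, -164.5, 96.3]
tcp_rot: [-0.259, 0.098, 0.96, 0.027]
ft_force: [-4.9, 1.3, 3.0]
width: 0.37
finger_force: 79.8
```

```bash
python3 go.py -2
```

```text
t 11.6333 key origin in keyhole frame x,y,z [-0.1121  0.6011  0.3689] F lock frame [-2.9326  0.3188  5.1109] w 0.36995701865851693 79.8121440410614
shift total [-0.0211 -0.006   0.0108] turn [-0.0001 -0.0017  0.0003] -n in tool/10mm [-0.0868 -0.      0.0497] up-slope [-0.0497 -0.     -0.0868]
```

Contact begins (5 N). Push a little more.

Request:
send_rows(
  targets=[-0.012, 0, 0.0068, 0, 0, 0, -0.012, 0, 0.0068, 0, 0, 0, 0, 0, 0, 0, 0, 0],
)

```text
time_s: 11.88
tool_pos: [506.3, -164.5, 96.0]
tcp_rot: [-0.26, 0.098, 0.96, 0.026]
ft_force: [-11.1, 3.6, 20.2]
width: 0.368
finger_force: 81.0
```

```bash
python3 go.py -2
```

```text
t 11.8833 key origin in keyhole frame x,y,z [-0.2789  0.6116  0.111 ] F lock frame [ 0.1169  1.245  23.3119] w 0.36819867270038703 80.97773909568787
shift total [-0.0197 -0.0061  0.008 ] turn [-0.0003 -0.0027  0.0003] -n in tool/10mm [-0.0869 -0.      0.0495] up-slope [-0.0495 -0.0001 -0.0869]
```

Request:
send_rows(
  targets=[0.015, 0, -0.0085, 0, 0, 0, 0, 0, 0, 0, 0, 0],
)

```text
time_s: 12.05
tool_pos: [506.3, -164.5, 96.3]
tcp_rot: [-0.259, 0.098, 0.96, 0.026]
ft_force: [-7.6, 2.0, 8.6]
width: 0.368
finger_force: 80.0
```

Request:
send_rows(
  grip=0.45,
  targets=[0, 0, 0, 0, 0, 0, 0, 0, 0, 0, 0, 0, 0, 0, 0, 0, 0, 0, 0, 0, 0, 0, 0, 0, 0, 0, 0, 0, 0, 0, 0, 0, 0, 0, 0, 0],
)

```text
time_s: 12.55
tool_pos: [507.2, -164.7, 95.0]
tcp_rot: [-0.259, 0.098, 0.961, 0.027]
ft_force: [-0.1, -0.1, 0.0]
width: 0.729
finger_force: 0.0
```

```bash
python3 go.py 0
python3 - <<'E'
from h import *
p,r=pose();print(p,ctrl.get_state()["q"])
H=np.array([518.8,-167.2,76.9])
RT=tilt(YAW,-60,1)
hi=p-60*r.as_matrix()[:,2]+[0,0,60];print(hi)
# turning grasp: grasp point 27 above face -> tcp 27-19+4 =12 
print("turn from RI",turn(p,r,RT,1)); 
t=H+n*100;print("pre2 tcp",t,"shift in RT frame from hi",shift(RT,t-hi,1))
print("up60 in tool",shift(r,[0,0,60],1))
E
```

```text
t 12.55 key origin in keyhole frame x,y,z [ 0.1033  0.5783 -1.2741] F lock frame [-0.0804 -0.0819  0.0843] w 0.7290099438302361 0.0
shift total [ 0.0116 -0.0058 -0.0054] turn [-0.     -0.0012  0.0002] -n in tool/10mm [-0.0867 -0.      0.0498] up-slope [-0.0498 -0.     -0.0867]
[ 507.2481 -164.7297   95.0009] [-0.4132  0.6568  0.1917  1.6224 -0.1046 -0.1821]
[ 536.7577 -170.8307  206.885 ]
turn from RI [ 0.0001 -0.5012  0.0002]
pre2 tcp [ 469.8368 -157.0706  163.5   ] shift in RT frame from hi [ 0.8086 -0.0008  0.0341]
up60 in tool [ 0.3013  0.0001 -0.5188]
```

Request:
send_rows(
  targets=[0, 0, -0.1, 0, 0, 0, 0, 0, -0.2, 0, 0, 0, 0, 0, -0.3, 0, 0, 0, 0.15, 0, -0.26, 0, 0, 0, 0.15, 0, -0.26, 0, 0, 0, 0, 0, 0, 0, -0.05, 0, 0, 0, 0, 0, -0.05, 0, 0, 0, 0, 0, -0.05, 0, 0, 0, 0, 0, -0.05, 0, 0, 0, 0, 0, -0.05, 0, 0, 0, 0, 0, -0.05, 0, 0, 0, 0, 0, -0.05, 0, 0, 0, 0, 0, -0.05, 0, 0, 0, 0, 0, -0.05, 0, 0, 0, 0, 0, -0.05, 0, 0.27, 0, 0.012, 0, 0, 0, 0.27, 0, 0.012, 0, 0, 0, 0.27, 0, 0.012, 0, 0, 0, 0, 0, 0, 0, 0, 0, 0, 0, 0, 0, 0, 0],
)

```text
time_s: 14.22
tool_pos: [468.8, -156.7, 163.4]
tcp_rot: [0.256, 0.099, 0.961, -0.026]
ft_force: [0.1, -1.1, 0.3]
width: 0.728
finger_force: 0.0
```

```bash
cat > tw.py <<'E'
import sys
from h import *
H=np.array([518.8,-167.15,76.9]);RT=tilt(YAW,-60,1)
p,r=pose();s=ctrl.get_state();M=np.column_stack([np.cross([-np.sin(YAW),np.cos(YAW),0],n),[-np.sin(YAW),np.cos(YAW),0],n])
print(s["time_s"],p,s["q"],"tcp in keyhole",M.T@(p-H),"F",M.T@s["ft_force"],"T",M.T@s["torque"],s["width"],s["finger_force"])
print("turn",turn(p,r,RT,1),"shift",shift(r,H+n*float(sys.argv[1])-p,1),"angle",np.degrees((RT.inv()*r).as_rotvec()))
E
python3 tw.py 60;python3 - <<'E'
# is the key standing in the lock? red/brass pixels seen by side camera vs model
from h import *
H=np.array([518.8,-167.15,76.9])
print([proj("side",H+n*a) for a in(0,10,27,44)],proj("top",H+n*44))
im=ctrl.camera("side")[255:300,180:240].astype(int)
red=(im[...,0]>1.8*im[...,1]+20)&(im[...,0]>60);br=(im[...,0]>1.5*im[...,2])&(im[...,1]>.55*im[...,0])
for i in range(45):print(255+i,''.join('#' if a else 'o' if b else '.' for a,b in zip(red[i],br[i])))
E
```

```text
14.2167 [ 468.7789 -156.7271  163.4277] [-0.6142 -0.0929 -0.6926  0.4872  0.1998 -0.3603] tcp in keyhole [ -0.9847   0.0731 100.4807] F [ 0.4165 -1.0584  0.0735] T [ 0.0192  0.4123 -0.0276] 0.7283899779698179 0.0
turn [ 0.0001 -0.0015 -0.0002] shift [-0.0111 -0.0008  0.4048] angle [-0.0097  0.18    0.0289]
[array([214.3161, 296.3468]), array([210.9177, 291.4909]), array([205.0768, 283.1446]), array([199.1541, 274.6815])] [415.613  256.0021]
255 ............................................................
256 ............................................................
257 ............................................................
258 ............................................................
259 ............................................................
260 ............................................................
261 ............................................................
262 ............................................................
263 ............................................................
264 oo..........................................................
265 o
[... 1569 characters left out ...]
.....###################..........................
290 ................###################.........................
291 ................o##################ooo......................
292 .................##################ooo......................
293 ..................#################ooo......................
294 ...................###############oooo......................
295 ...................o##############ooo.......................
296 .....................############oooo........o..............
297 .....................###########ooooo.......#####...........
298 ......................###.o##.oooooo.......######...........
299 ...........................ooooooooo.......######...........
```

Request:
send_rows(
  targets=[-0.005, 0, 0.12, 0, -0.0015, 0, -0.006, 0, 0.12, 0, 0, 0, 0, 0, 0.12, 0, 0, 0, 0, 0, 0.12, 0, 0, 0, 0, 0, 0.12, 0, 0, 0, 0, 0, 0.1, 0, 0, 0, 0, 0, 0.1, 0, 0, 0, 0, 0, 0.08, 0, 0, 0, 0, 0, 0, 0, 0, 0, 0, 0, 0, 0, 0, 0],
)

```text
time_s: 15.1
tool_pos: [514.3, -166.2, 87.9]
tcp_rot: [0.257, 0.098, 0.961, -0.026]
ft_force: [-0.2, -0.1, -0.5]
width: 0.724
finger_force: 0.0
```

```bash
python3 tw.py 12
```

```text
15.1 [ 514.3003 -166.1801   87.8863] [-0.5672  0.0843 -0.7574  0.2345  0.1792 -0.3186] tcp in keyhole [ 1.5071  0.0382 11.8156] F [-0.3776 -0.1206 -0.3517] T [0.0056 0.4121 0.0102] 0.7243673917553327 0.0
turn [ 0.0004 -0.      0.0003] shift [ 0.0151 -0.0004 -0.0018] angle [-0.0424  0.0041 -0.0323]
```

Request:
send_rows(
  targets=[0.015, 0, 0, 0, 0, 0, 0, 0, 0, 0, 0, 0],
)

```text
time_s: 15.27
tool_pos: [512.4, -165.8, 87.6]
tcp_rot: [0.258, 0.098, 0.961, -0.026]
ft_force: [0.7, -0.1, 0.2]
width: 0.726
finger_force: 0.0
```

Request:
send_rows(
  grip=-1,
  force=40,
  targets=[0, 0, 0, 0, 0, 0, 0, 0, 0, 0, 0, 0, 0, 0, 0, 0, 0, 0, 0, 0, 0, 0, 0, 0, 0, 0, 0, 0, 0, 0],
)

```text
time_s: 15.68
tool_pos: [512.5, -165.9, 87.7]
tcp_rot: [0.258, 0.098, 0.961, -0.026]
ft_force: [-4.5, 1.2, 6.6]
width: 0.39
finger_force: 41.5
```

```bash
python3 tw.py 12
```

```text
15.6833 [ 512.5283 -165.8791   87.7377] [-0.5689  0.0813 -0.7622  0.2316  0.1799 -0.3197] tcp in keyhole [-0.1228 -0.026  12.585 ] F [-0.7368  0.3084  8.05  ] T [ 0.0959  0.624  -0.0011] 0.3899195705640797 41.48608446121216
turn [0.0001 0.0006 0.0002] shift [-0.0012  0.0003  0.0059] angle [-0.0094 -0.0667 -0.0247]
```

Request:
send_rows(
  targets=[0, 0, 0, 0, 0, 0.02, 0, 0, 0, 0, 0, 0.04, 0, 0, 0, 0, 0, 0.04, 0, 0, 0, 0, 0, 0.04, 0, 0, 0, 0, 0, 0.04, 0, 0, 0, 0, 0, 0.04, 0, 0, 0, 0, 0, 0.04, 0, 0, 0, 0, 0, 0.04, 0, 0, 0, 0, 0, 0, 0, 0, 0, 0, 0, 0],
)

```text
time_s: 16.52
tool_pos: [512.0, -166.0, 87.4]
tcp_rot: [0.253, 0.391, 0.883, 0.054]
ft_force: [-7.0, -0.3, 6.8]
width: 0.39
finger_force: 41.7
```

```bash
python3 tw.py 12
```

```text
16.5167 [ 512.0378 -166.0402   87.4203] [-0.5691  0.0813 -0.7626  0.2319  0.179   0.3092] tcp in keyhole [-0.6692 -0.2831 12.534 ] F [-2.4668 -1.6796  9.2854] T [-0.2914  1.0321  0.0285] 0.3899298556930342 41.72865092754364
turn [-0.0002  0.0002 -0.3002] shift [-0.0037  0.0062  0.0053] angle [ 0.029  -0.0183 36.0294]
```

Request:
send_rows(
  targets=[0, 0, 0, 0, 0, 0.04, 0, 0, 0, 0, 0, 0.04, 0, 0, 0, 0, 0, 0.04, 0, 0, 0, 0, 0, 0.04, 0, 0, 0, 0, 0, 0.04, 0, 0, 0, 0, 0, 0.04, 0, 0, 0, 0, 0, 0.04, 0, 0, 0, 0, 0, 0.04, 0, 0, 0, 0, 0, 0.04, 0, 0, 0, 0, 0, 0.04, 0, 0, 0, 0, 0, 0.04, 0, 0, 0, 0, 0, 0, 0, 0, 0, 0, 0, 0],
)

```text
time_s: 17.6
tool_pos: [511.2, -165.6, 86.9]
tcp_rot: [0.202, 0.743, 0.618, 0.161]
ft_force: [-11.1, 1.3, 7.3]
width: 0.391
finger_force: 42.1
```

```bash
python3 tw.py 12
```

```text
17.6 [ 511.2248 -165.6374   86.8637] [-0.5692  0.0812 -0.7636  0.2329  0.1788  1.2307] tcp in keyhole [-1.7076 -0.0534 12.4908] F [-5.9864 -0.9836 11.9379] T [-0.1466  1.6027  0.0184] 0.3912900629405533 42.0986008644104
turn [-0.0007 -0.0005 -0.7404] shift [0.0002 0.0171 0.0049] angle [ 0.0827  0.0576 88.8491]
```

Request:
send_rows(
  targets=[0, -0.005, 0, 0, 0, 0.02, 0, -0.003, 0, 0, 0, 0.02, 0, 0, 0, 0, 0, 0.02, 0, 0, 0, 0, 0, 0, 0, 0, 0, 0, 0, 0],
)

```text
time_s: 18.02
tool_pos: [511.1, -165.6, 86.8]
tcp_rot: [0.192, 0.78, 0.57, 0.174]
ft_force: [-8.8, -0.4, 6.7]
width: 0.393
finger_force: 41.9
```

```bash
python3 tw.py 12
```

```text
18.0167 [ 511.1406 -165.6437   86.8121] [-0.5697  0.0809 -0.7649  0.2309  0.1795  1.3553] tcp in keyhole [-1.8037 -0.0767 12.4867] F [-4.06   -2.1434 10.0789] T [-0.0705  1.0863  0.1339] 0.39336008337262107 41.8513548374176
turn [-0.0002 -0.0001 -0.8001] shift [0.0027 0.0179 0.0049] angle [ 0.0247  0.01   96.006 ]
```

Request:
send_rows(
  targets=[0, 0, 0, 0, 0, 0.015, 0, 0, 0, 0, 0, 0.015, 0, 0, 0, 0, 0, 0, 0, 0, 0, 0, 0, 0],
)

```text
time_s: 18.35
tool_pos: [511.1, -165.7, 86.8]
tcp_rot: [0.186, 0.797, 0.545, 0.179]
ft_force: [-9.1, -1.3, 6.9]
width: 0.391
finger_force: 41.9
```

```bash
python3 tw.py 12
```

```text
18.35 [ 511.0989 -165.7132   86.8013] [-0.5698  0.0809 -0.7649  0.2308  0.1794  1.4178] tcp in keyhole [-1.8322 -0.1532 12.4908] F [-4.0133 -3.0872 10.3375] T [-0.0903  1.149   0.4088] 0.3914509873867194 41.881853342056274
turn [-0.0003 -0.     -0.8299] shift [0.0046 0.0178 0.0049] angle [ 0.0341  0.0018 99.5878]
```

Request:
send_rows(
  targets=[0, 0, 0, 0, 0, -0.015, 0, 0, 0, 0, 0, -0.015, 0, 0, 0, 0, 0, 0],
)

```text
time_s: 18.6
tool_pos: [511.2, -165.7, 86.9]
tcp_rot: [0.192, 0.779, 0.571, 0.173]
ft_force: [-6.0, 0.5, 6.7]
width: 0.389
finger_force: 41.8
```

Request:
send_rows(
  grip=0.3,
  targets=[0, 0, 0, 0, 0, 0, 0, 0, 0, 0, 0, 0, 0, 0, 0, 0, 0, 0, 0, 0, 0, 0, 0, 0, 0, 0, 0, 0, 0, 0],
)

```text
time_s: 19.02
tool_pos: [511.8, -165.7, 86.7]
tcp_rot: [0.192, 0.78, 0.57, 0.174]
ft_force: [-0.7, -0.2, 0.9]
width: 0.654
finger_force: 0.0
```

Request:
send_rows(
  targets=[0, 0, -0.05, 0, 0, 0, 0, 0, -0.1, 0, 0, 0, 0, 0, -0.2, 0, 0, 0, 0, 0, -0.25, 0, 0, 0, 0, 0, -0.25, 0, 0, 0, 0, 0, -0.25, 0, 0, 0, 0, 0, -0.2, 0, 0, 0, 0, 0, 0, 0, 0, 0, 0, 0, 0, 0, 0, 0],
)

```text
time_s: 19.77
tool_pos: [448.2, -152.8, 200.6]
tcp_rot: [0.193, 0.78, 0.57, 0.174]
ft_force: [-0.1, -0.6, 0.7]
width: 0.649
finger_force: 0.0
```

```bash
python3 tw.py 120;python3 - <<'E'
from h import *
H=np.array([518.8,-167.15,76.9])
U=np.array([.866*np.cos(YAW),.866*np.sin(YAW),.5]);L=np.array([-np.sin(YAW),np.cos(YAW),0])
for nm,A in(("side",(180,255,65,50)),("top",(385,220,60,50))):
    x,y,w,h=A;im=ctrl.camera(nm)[y:y+h,x:x+w].astype(int)
    print(nm,"model head corners", [proj(nm,H+n*a+U*b).round(1) for a in(10,44) for b in(-17,17)],"shoulder",proj(nm,H+n*2.5).round(1))
    red=(im[...,0]>1.8*im[...,1]+20)&(im[...,0]>50);br=(im[...,0]>1.5*im[...,2])&(im[...,1]>.55*im[...,0]);wh=im.min(2)>130
    for i in range(h):print(y+i,''.join('#' if a else 'o' if b else '+' if c else '.' for a,b,c in zip(red[i],br[i],wh[i])))
E
```

```text
19.7667 [ 448.154  -152.8347  200.573 ] [-0.6427 -0.1691 -0.6509  0.6043  0.2143  1.2898] tcp in keyhole [ -0.5858  -0.2936 143.1414] F [ 0.314  -0.5825  0.5948] T [0.0068 0.4108 0.021 ] 0.6485810668821849 0.0
turn [ 0.0008  0.0014 -0.7998] shift [0.0037 0.0048 0.2315] angle [-0.1    -0.1685 95.9752]
side model head corners [array([202.7, 294.6]), array([219.3, 288.3]), array([190.9, 278. ]), array([207.6, 271.3])] shoulder [213.5 295.1]
255 +++++++++++++++++++++++++++++++++++++++++++++++++++++++++++++++++
256 +++++++++++++++++++++++++++++++++++++++++++++++++++++++++++++++++
257 +++++++++++++++++++++++++++++++++++++++++++++++++++++++++++++++++
258 +++++++++++++++++++++++++++++++++++++++++++++++++++++++++++++++++
259 +++++++++++++++++++++++++++++++++++++++++++++++++++++++++++++++++
260 +++++++++++++++++++++++++++++++++++++++++++++++++++++++++++++++++
261 +++++++++++++++++++++++++++++++++++++++++++++++++++++++++++++++++
262 +++++++++++++++++++++++++++++++++++++++++++++++++++++++++++++++++
263 +++++++++++++++++++++++++++++++++++++++++++++++++++++++++++++++++
264 oo++++++++++++++++++++++
[... 5530 characters left out ...]
................#######.................++++++++++
260 .........................########.................++++++...+
261 ........................o#######......................++....
262 .........................#######............................
263 ..........................#####.............................
264 ...........................o................................
265 ............................................................
266 ............................................................
267 ....................................................oo......
268 ............................................................
269 ............................................................
```

```bash
python3 -c "
from bench import ctrl
print(ctrl.sign_off())"
```

```text
the job is handed in; nothing more can be done
None
```

I handed the job in at about 20 s of the 58 s allowed. The key was pushed home, let go, gripped afresh and turned clockwise until the torque rose sharply at the stop; the last camera readings show it standing home and released, but the judge's verdict was not returned.

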